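# Check the slot depth with the red gauge

## Robot

A 7-joint arm with a two-finger parallel gripper is mounted at the origin on a cart in front of the work surface, level with it; the furniture and walls round the work are solid. World frame = base frame: x ahead of the robot, y to its left, z up, the work surface at z = 0. Lengths are in m, angles in rad, forces in N, time in s.
With the tool pointing down it reaches from about 0.35 to 0.9 m from the base axis. Payload 8.1 kg.
Tool frame: the origin (TCP) lies on the centre line of the jaws, within the pads' length; the fingertips stand 19 mm ahead of it and the grasp point (between the pads) is the TCP; z points along the fingers, y is the direction in which the jaws open and shut (so a half turn about z gives the same grasp; the last joint's range is limited). The gripper opens to 92 mm and grips with 3 to 60 N. Pads are 19 mm wide; open, the fingers measure 130 mm over their backs; the gripper's body (75 mm by 190 mm) begins 47 mm behind the grasp point.
Start: joints at [1.184, 0.434, 0.025, 1.573, -0.012, 1.134, -0.075], TCP at [0.175, -0.6, 0.246] pointing down, gripper open.
Joint ranges: [-2.62, 2.62], [-0.44, 2.09], [-1.27, 1.32], [0.08, 2.57], [-1.32, 4.46], [0.12, 2], [-2.74, 2.74]. Speed limits (rad/s): [2.22, 2.22, 3.01, 3.01, 3.14, 3.14, 3.14].

## Interface

Orientations are given as a rotation vector (axis times angle).
In Python, from cell import monitor, imaging, workorder, outline_of gives the robot as it stands.
- The arm moves only by the tool move_arm, never from a script. Its argument "series" is a list of rows, each a list of 6 numbers: the shift along the world's x, y, z in cm, then the turn, a rotation vector about the world's x, y, z in degrees. A call has 1 to 8 rows; each row shifts and turns the commanded pose from where the row before left it; what a row does not reach is not made up. A row lasts 1/10 s, in which the tool goes at most 50 mm and 8.59 degrees, less where a joint would pass 70% of its speed; a pose out of reach is approached as far as the arm can. A call with a gripper value outside its range is refused whole. "grip" is the opening, from 0 (shut) to 1 (fully open), set as the call begins (left out, the last holds). The fingers move at their own pace and stop on an object; "force" is the grip in N (left out, the last holds). Time passes only in rows, so rows that do not move let the fingers close. It gives the time, the measured TCP pose, the force and the opening at its end, in the units of the state.
- monitor.observe(): the state, without advancing time (a new reading comes with each control period).
- imaging.get_image(name): name is "side" or "top"; returns a dict with "color" (420x560x3 uint8, red, green, blue), "fx", "fy", "cx", "cy" (pixels), "rvec" (rotation vector, rad) and "tvec" (3), from world to camera coordinates, as OpenCV has them. Camera axes: x right, y down, z forward; pixel columns grow to the right and rows downward; lengths in m; the calibration is good to about 2 mm. A picture is of the moment at which its call begins. There is no depth.
- workorder.sign_off(): hands the job in, once; it reports no verdict.
Trained networks look in the newest picture that a camera, given by its name, has taken for a name from the list of things; names that differ only in an ending like _2 or _b are one class to them, and where a whole thing is asked for, a point or a joint stands for the part that bears it (a point fixed in the world has none). Each returns a list of dicts, best first, with "p" (0 to 1); they miss things now and then, are a little off and sometimes report something else, mostly with a low value. They report only what shows in the picture. A call takes as long as a camera call.
- outline_of(camera, thing): "mask" (420x560 bool, what is visible of it) and "rect" ([left, top, width, height] in pixels, round what is visible of it).
The state is a dict: "clock": time; "joints": joint angles; "dq": joint speeds; "joint_efforts": joint torques, N m; "position": TCP position; "ee_rot": TCP orientation; "force": force on the tool from outside, world axes, zero at the start; "ft_torque": the same for the moment, N m; "width": opening from 0.0 (shut) to 1.0 (fully open).
Only numpy, scipy, OpenCV 4.12 (cv2) and the standard library are available. Lean on these libraries where they do the work, as an engineer would, in place of code of your own. Each camera call takes 0.05 s, during which the arm holds its last target. There are 200 camera calls.

## Task

Check the milled slot in the aluminium block on the bench with the red-handled depth gauge: lift that gauge out of its wooden rack, lower its blade into the slot (do not drop it in) until its collar sits flat on top of the block, then let go and leave it there. The yellow and blue gauges stay in the rack.

Things in the scene. Friction and masses are not known exactly. Their poses are not given: they have to be found in the camera images.
- gauge_red: Loose depth gauge, 0.2 to 0.35 kg, blade down in a pocket of the fixed wooden rack (top 55 mm above bench; order of the 3 gauges varies). Origin: centre of the blade's lower end, z up. x, y sizes: steel blade 6 x 30 mm, z 0 to 40; collar 40 x 64, z 40 to 48, resting on the rack (blade end 15 mm above bench); red grip 24 x 46, z 48 to 93. Grip it from above across x. A half turn about z changes nothing.
- slot_block: Aluminium block 62 x 94 mm (x, y) on a dark base plate 80 x 130 mm, fixed; top 60 mm above bench. Upright slot in the middle of its top: 16 mm wide (x), 50 long (y), 45 deep, mouth chamfered 3 mm. Origin: on the bench, right below the slot's centre; z up. With the red gauge home, blade width along the slot, its collar lies on the block's top and the blade's end is 20 mm above bench.
- gauge_yellow: Bystander to leave alone: the same gauge with a yellow grip and a blade 30 mm long, in the same rack, 70 or 140 mm from the red one along the rack (gauge y). Origin: centre of the blade's lower end, z up.
- gauge_blue: Bystander to leave alone: the same gauge with a blue grip and a blade 22 mm long, in the same rack, 70 or 140 mm from the red one along the rack (gauge y). Origin: centre of the blade's lower end, z up.

How it is judged:
By the outcome, as a careful person would: the job done as asked, in the order asked, and still so for the second after the job is handed in, with the robot touching nothing.
It also fails if it takes over 35 s, if anything falls off the work surface, if the arm or the gripper's body presses on something with over 40 N, if the wrist force passes 120 N, or if a joint passes its speed limit or range.

## Working session

There is one attempt and no reset: what is moved stays moved. The work goes in short steps, Python scripts to look and compute and a tool call to move; the robot and the scene stay as the last step left them, time stands still between calls to the robot, and variables do not carry over. Pictures are saved under pics/ and viewed, about 8 in all and at most 12, crops included, and the job is handed in when it is done.

Besides the shell and the picture viewer there is one more tool, called after "Request:" as name(argument=value, ...), one argument or row to a line, values as JSON. move_arm: Moves the arm, as the interface text tells. Its arguments: {"type":"object","properties":{"series":{"type":"array"},"grip":{"type":"number"},"force":{"type":"number"}},"required":["series"]}

```bash
mkdir -p pics; ls; cat > h.py <<'E'
import numpy as np, cv2
from cell import monitor, imaging, workorder, outline_of
def snap(n):
    im=imaging.get_image(n); return im
def ray(im,uv):
    R=cv2.Rodrigues(np.array(im["rvec"],float))[0]; t=np.array(im["tvec"],float)
    d=R.T@np.array([(uv[0]-im["cx"])/im["fx"],(uv[1]-im["cy"])/im["fy"],1]); return -R.T@t,d
def onz(im,uv,z):
    c,d=ray(im,uv); return c+d*(z-c[2])/d[2]
def proj(im,P):
    return cv2.projectPoints(np.array(P,float).reshape(-1,1,3),np.array(im["rvec"],float),np.array(im["tvec"],float),np.array([[im["fx"],0,im["cx"]],[0,im["fy"],im["cy"]],[0,0,1.]]),None)[0][:,0]
def save(im,f,crop=None,s=1):
    c=im["color"][:,:,::-1]
    if crop: l,t,w,h=crop; c=c[t:t+h,l:l+w]
    cv2.imwrite("pics/"+f,cv2.resize(np.ascontiguousarray(c),None,fx=s,fy=s,interpolation=cv2.INTER_CUBIC))
E
python3 - <<'E'
from h import *
s=monitor.observe(); print({k:np.round(v,3).tolist() for k,v in s.items()})
ims={}
for n in("top","side"):
    im=snap(n); save(im,n+"0.png"); print(n,im["fx"],ray(im,(280,210)))
    for th in("gauge_red","slot_block","gauge_yellow","gauge_blue"):
        for o in outline_of(n,th)[:2]:
            m=o["mask"].astype(np.uint8); print(n,th,round(o["p"],2),o["rect"],m.sum(),cv2.minAreaRect(cv2.findNonZero(m)) if m.any() else None)
cv2.imwrite("pics/both0.png",np.hstack([cv2.resize(cv2.imread(f"pics/{n}0.png"),(400,300)) for n in("top","side")]))
E
```

```text
pics
{'clock': 0.0, 'joints': [1.184, 0.435, 0.025, 1.574, -0.012, 1.134, -0.075], 'dq': [0.0, -0.001, 0.0, 0.0, 0.0, -0.001, -0.001], 'joint_efforts': [-0.002, -66.785, 0.984, -31.446, -0.061, 0.043, 0.0], 'position': [0.175, -0.6, 0.245], 'ee_rot': [-3.109, -0.444, 0.001], 'force': [-0.267, -0.414, 0.208], 'ft_torque': [-0.023, -0.018, 0.026], 'width': 0.996}
top 454.31748786016 (array([0.34744812, 0.20341708, 0.88066463]), array([ 0.23041256, -0.00626841, -0.97329531]))
top gauge_red 0.8 [324.2, 249.8, 38.7, 24.3] 852 ((345.5, 260.0), (24.0, 37.0), 90.0)
top gauge_red 0.48 [259.7, 144.5, 71.8, 59.2] 2753 ((293.5, 172.50001525878906), (44.38401794433594, 64.75701141357422), 75.96376037597656)
top slot_block 0.73 [257.8, 145.5, 74.1, 53.7] 2796 ((293.6294250488281, 172.08514404296875), (44.337894439697266, 66.35713195800781), 75.3236083984375)
top gauge_yellow 0.75 [289.2, 254.2, 34.5, 19.6] 799 ((306.0, 261.5), (23.0, 36.0), 90.0)
top gauge_yellow 0.3 [250.7, 248.7, 36.7, 23.6] 802 ((266.89385986328125, 262.6335754394531), (22.429065704345703, 36.38246154785156), 87.87889862060547)
top gauge_blue 0.56 [251.7, 250.8, 34.8, 23.2] 753 ((268.0, 263.0), (22.0, 34.0), 90.0)
side 489.19033053115766 (array([0.16827758, 0.77470341, 0.5455797 ]), array([ 0.418333  , -0.69902732, -0.5802304 ]))
side gauge_red 0.92 [338.8, 171.3, 26.7, 41.3] 734 ((351.0743103027344, 189.74258422851562), (39.70198440551758, 25.273944854736328), 84.2894058227539)
side slot_block 0.79 [205.0, 171.0, 65.7, 63.2] 2808 ((238.77737426757812, 201.6248779296875), (58.1501350402832, 62.752811431884766), 15.708637237548828)
side gauge_yellow 0.73 [316.6, 186.6, 30.9, 44.5] 904 ((329.0000305175781, 207.50001525878906), (31.819805145263672, 40.305084228515625), 45.0)
side gauge_blue 0.93 [283.7, 206.7, 42.8, 48.3] 1231 ((306.7327880859375, 229.4569091796875), (34.533592224121094, 48.05815887451172), 23.198591232299805)
```

```bash
python3 - <<'E'
from h import *
a=cv2.imread("pics/top0.png")[130:290,230:390];b=cv2.imread("pics/side0.png")[120:280,190:390]
cv2.imwrite("pics/c0.png",np.hstack([cv2.resize(a,(400,400),interpolation=2),cv2.resize(b,(400,320),interpolation=2).__class__((400,400,3),np.uint8)*0+cv2.copyMakeBorder(cv2.resize(b,(400,320),interpolation=2),0,80,0,0,0)]))
E
```

```text
(no output)
```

View pics/both0.png

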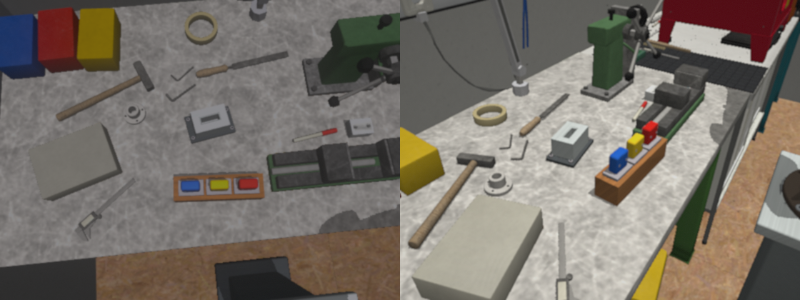

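View pics/c0.png

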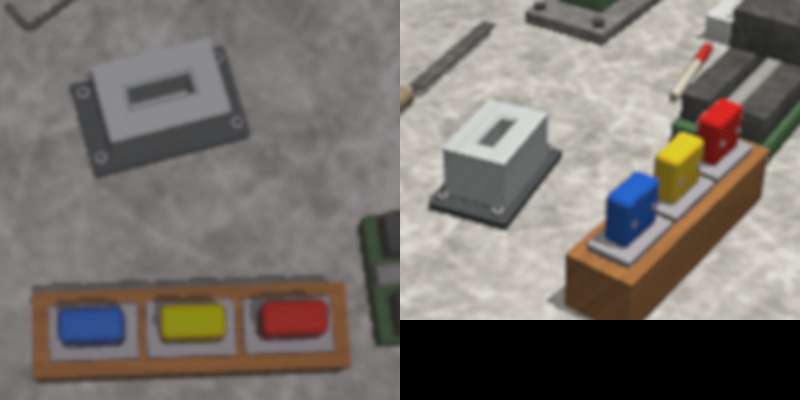

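Red is the right-hand gauge in the top view (about 345,260), next to the vise, and blue and yellow sit to its left. The block with its slot is at about (294,170). I'll fit poses by projecting the box models.

```bash
cat > fit.py <<'E'
from h import *
from scipy.optimize import least_squares
def box(sx,sy,z0,z1): return [(i*sx/2,j*sy/2,z) for i in(-1,1) for j in(-1,1) for z in(z0,z1)]
def place(P,x,y,a):
    P=np.array(P)/1000; c,s=np.cos(a),np.sin(a); return np.c_[x+c*P[:,0]-s*P[:,1],y+s*P[:,0]+c*P[:,1],P[:,2]]
def feat(poly): # centroid and spreads
    m=cv2.moments(np.float32(poly)); return moms(m)
def moms(m):
    a=m["m00"]; xx,yy,xy=m["mu20"]/a,m["mu02"]/a,m["mu11"]/a
    return np.array([m["m10"]/a,m["m01"]/a,4*np.sqrt(xx),4*np.sqrt(yy),10*xy/np.sqrt(xx*yy)])
def hull(im,P): return cv2.convexHull(np.float32(proj(im,P)))
def colour(im,name,near):
    h=cv2.cvtColor(im["color"],cv2.COLOR_RGB2HSV); H,S,V=cv2.split(h)
    r={"red":(H<6)|(H>172),"yellow":(H>22)&(H<35),"blue":(H>105)&(H<125)}[name]&(S>140)
    n,l,st,c=cv2.connectedComponentsWithStats(r.astype(np.uint8))
    k=1+np.argmin([np.hypot(*(c[i]-near))+(1000 if st[i,4]<150 else 0) for i in range(1,n)])
    return (l==k).astype(np.uint8)
E
cat > loc.py <<'E'
from fit import *
ims={n:snap(n) for n in("top","side")}
near={("top","red"):(345,260),("top","yellow"):(306,261),("top","blue"):(268,263),("side","red"):(351,190),("side","yellow"):(329,207),("side","blue"):(306,229)}
G=box(24,46,63,108); F={k:moms(cv2.moments(colour(ims[k[0]],k[1],v),True)) for k,v in near.items()}
off={"blue":2,"yellow":1,"red":0}
def res(p,w=None):
    r=[]
    for (n,c),f in F.items():
        if w and n!=w: continue
        k=off[c]*.07; a=p[2]
        q=place(G,p[0]-np.sin(a)*k,p[1]+np.cos(a)*k,a)
        d=feat(hull(ims[n],q))-f; r.append(d*[1,1,.3,.3,.3])
    return np.concatenate(r)
p0=onz(ims["top"],(345,260),.1)
for w in(None,"top","side"):
  o=min((least_squares(res,[p0[0],p0[1],a],args=(w,),loss="soft_l1") for a in(0,1.57,3.14,-1.57)),key=lambda o:o.cost)
  print("red",w,o.x,o.cost)
  if w is None: R=o.x; print(np.round(o.fun.reshape(-1,5),1))
m={n:outline_of(n,"slot_block")[0]["mask"].astype(np.uint8) for n in ims}
T={n:moms(cv2.moments(m[n],True)) for n in ims}
B=box(62,94,0,60); 
def bres(p,w=None):
    r=[]
    for n in ims:
        if w and n!=w: continue
        c=np.zeros((840,1120),np.uint8)
        z=np.zeros((1680,2240),np.uint8)
        for bx in(box(80,130,0,10),B): cv2.fillConvexPoly(z,np.int32(np.round(hull(ims[n],place(bx,*p))*4*16)),1,shift=4)
        q=moms(cv2.moments(z,True)); q[:4]/=4
        r.append((q-T[n])*[1,1,.5,.5,1])
    return np.concatenate(r)
b0=onz(ims["top"],(294,172),.03)
for w in(None,"top","side"):
  o=min((least_squares(bres,[b0[0],b0[1],a],args=(w,),diff_step=3e-3,loss="soft_l1") for a in R[2]+np.array([-.8,-.3,.3,.8])),key=lambda o:o.cost)
  print("blk",w,o.x,o.cost)
  if w is None: Bk=o.x; print(np.round(o.fun.reshape(-1,5),1))
np.save("est.npy",[R,Bk])
def draw(n,crop,s):
    im=ims[n]; v=cv2.resize(np.ascontiguousarray(im["color"][:,:,::-1]),None,fx=4,fy=4,interpolation=2)
    for P,pp in((G,R),(box(62,94,60,60),Bk),(box(16,50,60,60),Bk),(box(80,130,0,0),Bk)):
        cv2.polylines(v,[np.int32(hull(im,place(P,*pp))*4+1.5)],True,(0,255,0),1)
    l,t,w,h=np.array(crop)*4; return cv2.resize(v[t:t+h,l:l+w],(400,int(400*h/w)))
a=draw("top",(240,140,130,150),1);b=draw("side",(195,150,180,207),1)
h=min(len(a),len(b)); cv2.imwrite("pics/ov.png",np.hstack([a[:h],b[:h]]))
E
python3 loc.py
```

```text
red None [ 0.44104409  0.0887986  -0.03884996] 12.993947919626734
[[ 0.3 -0.8  1.4  1.3 -0.2]
 [ 1.3  0.   0.8  1.2 -0.2]
 [ 1.3  1.2  0.9  1.5 -0.1]
 [-1.8  1.   1.6  1.5 -0.3]
 [-0.8  0.9  1.7  1.1  0.1]
 [ 1.  -0.   1.5  1.7  0.3]]
red top [ 0.44155775  0.09056568 -0.03503418] 4.748233975064467
red side [ 0.44559477  0.08474943 -0.00217654] 9.699077485350523
blk None [0.62681139 0.16289167 0.19304561] 1.399745344275886
[[ 0.3 -0.2  1.   0.5 -0.2]
 [ 0.   0.6  0.   1.2  0.2]]
blk top [0.626492   0.16343626 0.2466968 ] 0.706878823346865
blk side [0.62812292 0.16093699 0.1639215 ] 0.46757549613630256
```

View pics/ov.png

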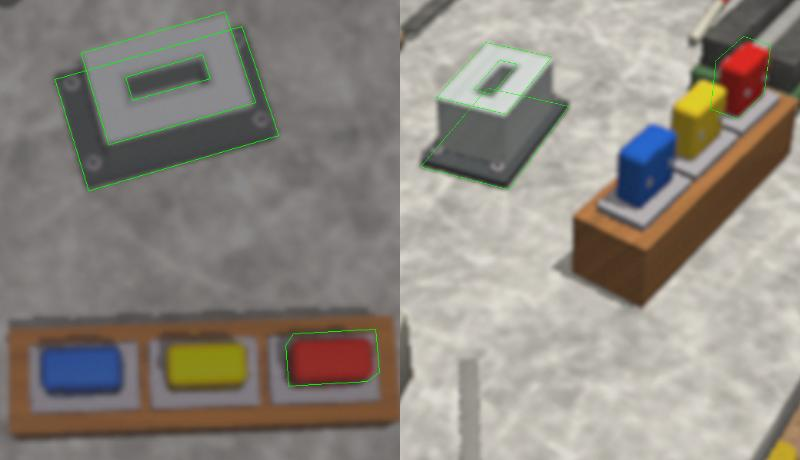

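The block overlay fits well in both views, slot included. The red grip is off by a few mm because the colour mask is too tight, so I'll loosen the thresholds and refit.

```bash
sed -i 's/H<6)|(H>172)/H<9)|(H>168)/; s/(H>22)&(H<35)/(H>20)\&(H<38)/; s/(H>105)&(H<125)/(H>102)\&(H<128)/; s/S>140/S>105/' fit.py
sed -i 's/G),R/G),R/; s/\[1,1,.3,.3,.3\]/[1,1,.1,.1,.5]/' loc.py
python3 loc.py
python3 - <<'E'
from h import *
s=monitor.observe(); print(cv2.Rodrigues(np.array(s["ee_rot"]))[0].round(3))
E
```

```text
red None [ 0.44187772  0.09021124 -0.02959162] 6.700049228760012
[[-0.1 -1.3  0.4  0.3 -0.3]
 [ 0.5  0.1  0.2  0.2 -0.2]
 [ 0.3  1.6  0.3  0.4 -0.2]
 [-2.6  1.3  0.4  0.4 -0.6]
 [-1.3  1.3  0.5  0.3  0. ]
 [ 0.7  0.5  0.4  0.5  0.3]]
red top [ 0.44200579  0.09077169 -0.02711082] 2.109201860024478
red side [ 4.44427579e-01  8.54114069e-02 -3.92087251e-04] 5.133897231221715
blk None [0.62702587 0.16320352 0.18875752] 0.6629254434113361
[[ 0.1 -0.5 -0.4 -0.1 -0.1]
 [ 0.4  0.5  0.2  0.7  0.2]]
blk top [0.62613382 0.16334169 0.26260113] 0.4602772668503914
blk side [0.62904314 0.16219221 0.25848768] 1.0501398297771636
[[ 0.96  0.28  0.  ]
 [ 0.28 -0.96 -0.  ]
 [-0.    0.   -1.  ]]
```

View pics/ov.png

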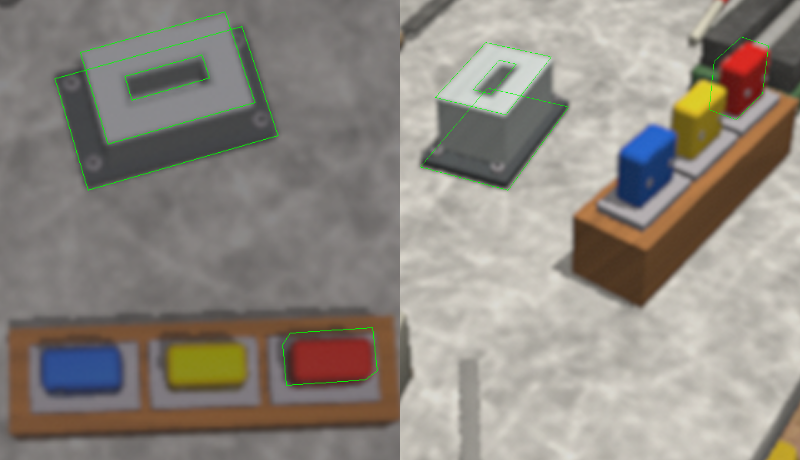

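```bash
python3 - <<'E'
from fit import *
ims={n:snap(n) for n in("top","side")}
near={"red":((345,260),(351,190)),"yellow":((306,261),(329,207)),"blue":((268,263),(306,229))}
G=box(24,46,63,108); C={}
for c,v in near.items():
    M=[colour(ims[n],c,v[i]) for i,n in enumerate(ims)]
    F=[moms(cv2.moments(m,True)) for m in M]
    f=lambda p,z=0:np.concatenate([(feat(hull(ims[n],place(np.array(G)+[0,0,p[2]*1000 if len(p)>2 else 0],p[0],p[1],0)))-F[i])[:2] for i,n in enumerate(ims)])
    p0=onz(ims["top"],v[0],.1)[:2]
    o=least_squares(f,p0); o3=least_squares(f,[*p0,0])
    C[c]=o.x; print(c,[cv2.boundingRect(m) for m in M],o.x.round(4),o.fun.round(1),"freez",o3.x.round(4),o3.fun.round(1))
    # top face only: minAreaRect of bright part in the top view
    u=onz(ims["top"],F[0][:2],.1); print("  top centroid on z=.1",u.round(4))
d=C["blue"]-C["red"]; print(d,np.hypot(*d),"yaw",np.arctan2(-d[0],d[1]))
E
```

```text
red [(334, 250, 27, 15), (338, 168, 24, 34)] [0.4387 0.0889] [ 0.9  0.5 -0.6  1.4] freez [0.4382 0.0909 0.0043] [ 0.1  0.5 -0.7 -0.1]
  top centroid on z=.1 [0.4383 0.0917 0.1   ]
yellow [(294, 251, 26, 16), (318, 185, 24, 36)] [0.4432 0.1586] [ 1.3  0.5 -0.4  1. ] freez [0.4431 0.1607 0.0037] [ 0.2  0.4 -0.8 -0.3]
  top centroid on z=.1 [0.4428 0.161  0.1   ]
blue [(254, 253, 25, 14), (293, 206, 26, 37)] [0.4483 0.23  ] [ 0.3  0.3 -0.5 -0.1] freez [ 0.4483  0.2298 -0.0008] [ 0.4  0.3 -0.5  0.3]
  top centroid on z=.1 [0.4474 0.2305 0.1   ]
[0.00967875 0.14103968] 0.1413713873576709 yaw -0.0685168512833813
```

Fitting each gauge separately gives a consistent rack: red at (0.438, 0.090), rack yaw −3.9°, spacing 70.7 mm. The jaws need to turn +69.8°. I'll go above it.

Request:
move_arm(
  series=[
    [2.5,4,0.5,0,0,4.5],
    [2.5,4,0.5,0,0,4.5],
    [2.5,4,0.5,0,0,4.5],
    [2.5,4,0.5,0,0,4.5],
    [2.5,4,0.5,0,0,4.5],
    [2.5,4,0.5,0,0,4.5],
    [2.5,4,0.5,0,0,4.5],
    [2.5,4,0.5,0,0,4.5],
  ],
  grip=1,
)

```text
clock: 1.8
position: [0.3757, -0.2783, 0.2863]
ee_rot: [2.818, 1.387, 0.0]
force: [0.8, -0.0, -0.4]
width: 1.001
```

```bash
python3 - <<'E'
from fit import *
im=snap("top"); P=im["color"][130:215,250:345]; g=cv2.cvtColor(P,cv2.COLOR_RGB2GRAY)
bm=outline_of("top","slot_block")[0]["mask"][130:215,250:345]
t,_=cv2.threshold(g[bm].reshape(-1,1),0,255,cv2.THRESH_OTSU); m=((g>t)&bm).astype(np.uint8)
cs,_=cv2.findContours(m,cv2.RETR_EXTERNAL,cv2.CHAIN_APPROX_NONE); c=max(cs,key=cv2.contourArea)
q=np.array([onz(im,p+[250,130],.06)[:2]*1000 for p in c[:,0].astype(float)],np.float32)
print("top face mm",cv2.minAreaRect(q))
hole=((g<=t)&(cv2.drawContours(np.zeros_like(m),[c],-1,1,-1)>0)).astype(np.uint8)
n,l,s,ce=cv2.connectedComponentsWithStats(hole); k=1+s[1:,4].argmax()
ys,xs=np.where(l==k); q=np.array([onz(im,(x+250.,y+130.),.06)[:2]*1000 for x,y in zip(xs,ys)],np.float32)
print("slot",s[k],cv2.minAreaRect(q),q.mean(0),)
w,v=np.linalg.eigh(np.cov(q.T));print("slot long axis",v[:,1])
E
```

```text
top face mm ((626.6260986328125, 163.04617309570312), (62.54542922973633, 95.60352325439453), 9.462041854858398)
slot [ 31  29  27  13 184] ((625.1190795898438, 163.78680419921875), (16.46783447265625, 50.3759765625), 9.104000091552734) [626.51306 163.23586]
slot long axis [-0.13050631  0.99144748]
```

Top face and slot agree: centre (0.6265, 0.163), yaw about 9°.

Request:
move_arm(
  series=[
    [0.8,4.6,0,0,0,4.2],
    [0.8,4.6,0,0,0,4.2],
    [0.8,4.6,0,0,0,4.2],
    [0.8,4.6,0,0,0,4.2],
    [0.8,4.6,-1,0,0,4.2],
    [0.8,4.6,-2,0,0,4.2],
    [0.7,4.6,-2,0,0,4.2],
    [0.7,4.6,-2,0,0,4.2],
  ],
)

```text
clock: 2.7
position: [0.437, 0.0873, 0.2162]
ee_rot: [2.298, 2.141, 0.002]
force: [0.5, -0.0, 0.4]
width: 1.005
```

Request:
move_arm(
  series=[
    [0,0,-2,0,0,0],
    [0,0,-2,0,0,0],
    [0,0,-2,0,0,0],
    [0,0,0,0,0,0],
  ],
)

```text
clock: 3.1
position: [0.4354, 0.0853, 0.1546]
ee_rot: [-2.299, -2.138, 0.005]
force: [-0.5, 0.3, -1.2]
width: 1.001
```

```bash
python3 - <<'E'
from h import *
s=monitor.observe(); R=cv2.Rodrigues(np.array(s["ee_rot"]))[0]
print(s["position"],R.round(3)[:,1],np.degrees(np.arctan2(R[1,1],R[0,1])),s["force"])
a=snap("top");b=snap("side"); save(a,"t1.png",(250,150,160,160),2.5);save(b,"s1.png",(230,80,180,180),400/180)
cv2.imwrite("pics/v1.png",np.hstack([cv2.resize(cv2.imread(f"pics/{k}1.png"),(400,400)) for k in"ts"]))
E
```

```text
[0.4353862  0.08526512 0.15464339] [ 0.997 -0.073 -0.004] -4.162898849811045 [-0.4631702   0.33607033 -1.1744151 ]
```

View pics/v1.png

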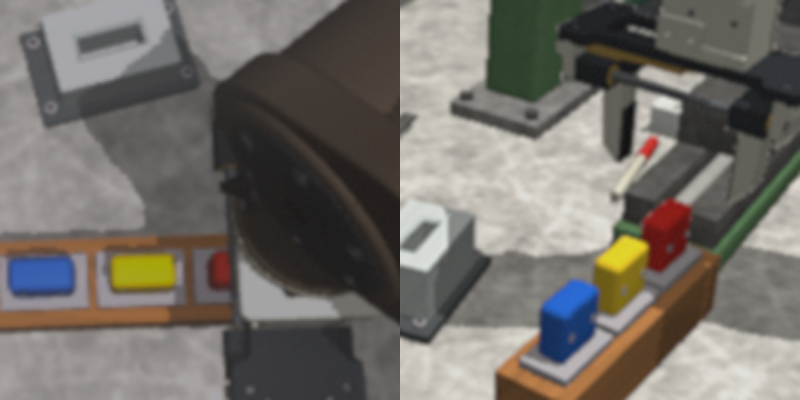

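The open fingers straddle the red grip in the side view (red at ~(668,235) in the crop), with yellow and blue clear. I'll nudge the position and descend.

Request:
move_arm(
  series=[
    [0.3,0.4,-2,0,0,0],
    [0,0,-2,0,0,0],
    [0,0,-1.5,0,0,0],
    [0,0,-1.1,0,0,0],
    [0,0,0,0,0,0],
  ],
)

```text
clock: 3.7
position: [0.4396, 0.0898, 0.0903]
ee_rot: [-2.301, -2.139, 0.001]
force: [0.4, -0.0, -0.4]
width: 0.998
```

Request:
move_arm(
  series=[
    [0,0,0,0,0,0],
    [0,0,0,0,0,0],
    [0,0,0,0,0,0],
    [0,0,0,0,0,0],
    [0,0,0,0,0,0],
    [0,0,0,0,0,0],
    [0,0,0,0,0,0],
  ],
  grip=0,
  force=25,
)

```text
clock: 4.4
position: [0.4397, 0.0901, 0.0906]
ee_rot: [2.3, 2.14, 0.0]
force: [0.2, -0.1, 0.5]
width: 0.437
```

Request:
move_arm(
  series=[
    [0,0,0,0,0,0],
    [0,0,0,0,0,0],
    [0,0,0,0,0,0],
    [0,0,0,0,0,0],
    [0,0,0,0,0,0],
  ],
)

```text
clock: 4.9
position: [0.4395, 0.0901, 0.0905]
ee_rot: [-2.3, -2.14, 0.0]
force: [-0.8, 0.1, -0.2]
width: 0.261
```

Gripped: 0.261 × 92 = 24 mm. I'll lift straight up.

Request:
move_arm(
  series=[
    [0,0,0.5,0,0,0],
    [0,0,1,0,0,0],
    [0,0,1.5,0,0,0],
    [0,0,2,0,0,0],
    [0,0,2,0,0,0],
    [0,0,2,0,0,0],
    [0,0,2,0,0,0],
    [0,0,0,0,0,0],
  ],
)

```text
clock: 5.7
position: [0.441, 0.0907, 0.2033]
ee_rot: [2.298, 2.138, 0.006]
force: [0.2, 0.9, -2.4]
width: 0.255
```

Request:
move_arm(
  series=[
    [2,0.7,0,0,0,2],
    [3,1.2,0,0,0,2],
    [3,1.2,0,0,0,2],
    [3,1.2,0,0,0,2],
    [3,1.2,0,0,0,2],
    [3,1.2,0,0,0,2],
    [1.5,0.6,0,0,0,1],
    [0,0,0,0,0,0],
  ],
)

```text
clock: 6.5
position: [0.6258, 0.1638, 0.199]
ee_rot: [-2.042, -2.386, -0.0]
force: [-0.3, -0.0, -3.9]
width: 0.259
```

```bash
cat > look.py <<'E'
import sys
from fit import *
s=monitor.observe(); R=cv2.Rodrigues(np.array(s["ee_rot"]))[0]
print(np.round(s["position"],4),np.degrees(np.arctan2(R[1,1],R[0,1])),R[:,2].round(4),np.round(s["force"],2))
ps=np.array(s["position"]); a=np.arctan2(R[1,1],R[0,1]); d=(ps[2]-.0905+.015)*1000
for n in("top","side"):
    im=snap(n); v=cv2.resize(np.ascontiguousarray(im["color"][:,:,::-1]),None,fx=4,fy=4,interpolation=2)
    for P,q,col in((box(62,94,60,60),(.6265,.163,np.radians(9)),(0,255,0)),(box(16,50,60,60),(.6265,.163,np.radians(9)),(0,255,0)),(np.array(box(6,30,0,40))+[0,0,d],(*ps[:2],a),(255,0,255)),(np.array(box(40,64,40,48))+[0,0,d],(*ps[:2],a),(255,0,255))):
        cv2.polylines(v,[np.int32(hull(im,place(P,*q))*4+1.5)],True,col,1)
    c=(proj(im,[.6265,.163,.09])[0]*4).astype(int); v=v[c[1]-250:c[1]+250,c[0]-200:c[0]+200] 
    if n=="top": A=v
cv2.imwrite(f"pics/{sys.argv[1]}.png",np.hstack([A,v]))
E
python3 look.py v2
```

```text
[0.6258 0.1638 0.199 ] 8.877848052851105 [-1.e-03  9.e-04 -1.e+00] [-0.31 -0.04 -3.89]
```

View pics/v2.png

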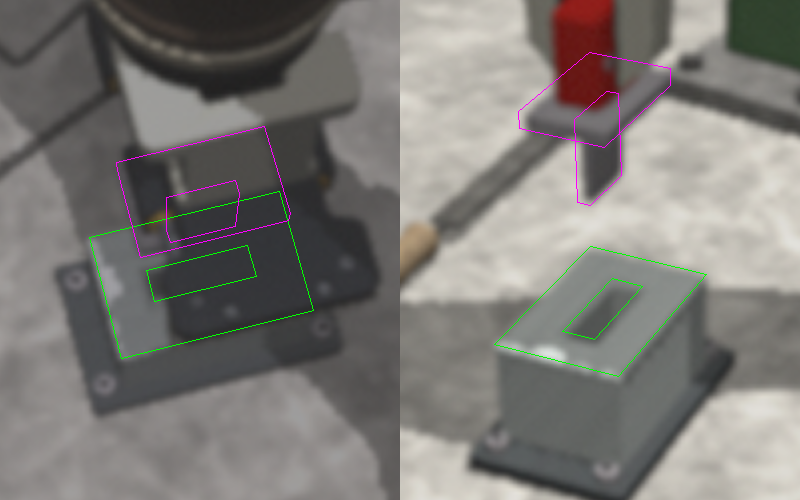

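The projected blade and collar (magenta) match the real gauge in the side view, and the block and slot overlays match too. I'll descend to just above the slot.

Request:
move_arm(
  series=[
    [0,0,-1.5,0,0,0],
    [0,0,-1.5,0,0,0],
    [0,0,-1,0,0,0],
    [0,0,-1,0,0,0],
    [0,0,0,0,0,0],
  ],
)

```text
clock: 7.1
position: [0.6237, 0.1624, 0.1486]
ee_rot: [-2.042, -2.385, 0.004]
force: [0.0, 0.5, -2.1]
width: 0.257
```

```bash
python3 look.py v3
```

```text
[0.6237 0.1624 0.1486] 8.854562475538424 [-0.0027 -0.0011 -1.    ] [ 0.    0.5  -2.07]
```

View pics/v3.png

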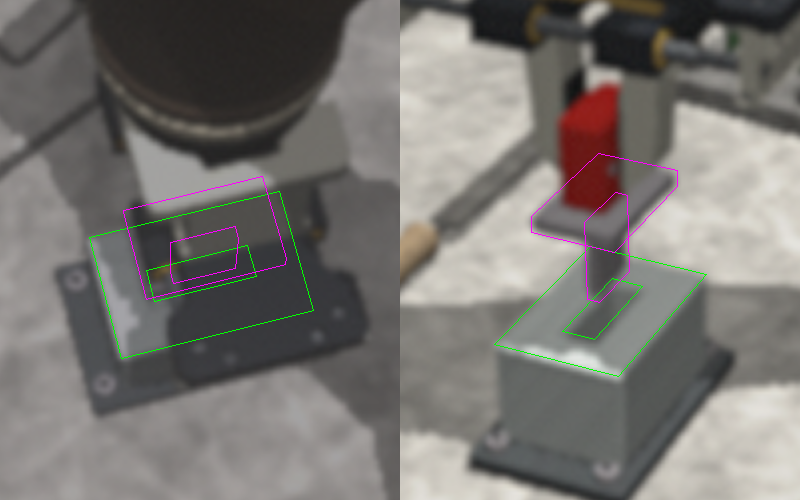

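The blade is above the slot and 3 mm short in x. I'll correct that and enter slowly.

Request:
move_arm(
  series=[
    [0.3,0,0,0,0,0],
    [0,0,-0.5,0,0,0],
    [0,0,-0.5,0,0,0],
    [0,0,-0.5,0,0,0],
    [0,0,-0.5,0,0,0],
    [0,0,0,0,0,0],
  ],
)

```text
clock: 7.8
position: [0.6271, 0.1628, 0.1295]
ee_rot: [-2.043, -2.386, 0.002]
force: [0.1, 1.0, -3.0]
width: 0.259
```

Request:
move_arm(
  series=[
    [0,0,-0.6,0,0,0],
    [0,0,-0.6,0,0,0],
    [0,0,-0.6,0,0,0],
    [0,0,-0.5,0,0,0],
    [0,0,-0.4,0,0,0],
    [0,0,-0.2,0,0,0],
    [0,0,0,0,0,0],
  ],
)

```text
clock: 8.5
position: [0.6275, 0.163, 0.1012]
ee_rot: [-2.043, -2.386, 0.001]
force: [0.9, -0.8, -2.8]
width: 0.262
```

Request:
move_arm(
  series=[
    [0,0,-0.2,0,0,0],
    [0,0,-0.1,0,0,0],
    [0,0,-0.1,0,0,0],
    [0,0,0,0,0,0],
  ],
)

```text
clock: 8.9
position: [0.6276, 0.1631, 0.0975]
ee_rot: [2.043, 2.386, -0.0]
force: [-0.6, -0.3, -3.4]
width: 0.256
```

Request:
move_arm(
  series=[
    [0,0,-0.1,0,0,0],
    [0,0,0,0,0,0],
  ],
)

```text
clock: 9.1
position: [0.6276, 0.163, 0.0965]
ee_rot: [-2.043, -2.386, 0.0]
force: [0.1, -1.1, -3.0]
width: 0.262
```

Request:
move_arm(
  series=[
    [0,0,-0.1,0,0,0],
    [0,0,0,0,0,0],
  ],
)

```text
clock: 9.3
position: [0.6278, 0.1632, 0.0957]
ee_rot: [2.043, 2.386, 0.0]
force: [-0.0, 0.3, -2.2]
width: 0.259
```

Request:
move_arm(
  series=[
    [0,0,-0.1,0,0,0],
    [0,0,0,0,0,0],
  ],
)

```text
clock: 9.5
position: [0.6278, 0.1631, 0.0956]
ee_rot: [2.043, 2.386, 0.0]
force: [-2.9, -0.3, 6.5]
width: 0.262
```

The force rose to +6.5 N at z = 0.0956, as predicted for the collar seated. Release.

Request:
move_arm(
  series=[
    [0,0,0,0,0,0],
    [0,0,0,0,0,0],
    [0,0,0,0,0,0],
    [0,0,0,0,0,0],
    [0,0,0,0,0,0],
    [0,0,0,0,0,0],
    [0,0,0,0,0,0],
    [0,0,0,0,0,0],
  ],
  grip=0.9,
)

```text
clock: 10.3
position: [0.6277, 0.1631, 0.0945]
ee_rot: [2.043, 2.386, 0.0]
force: [-0.1, 0.1, 0.4]
width: 0.883
```

Request:
move_arm(
  series=[
    [0,0,1,0,0,0],
    [0,0,1,0,0,0],
    [0,0,2,0,0,0],
    [0,0,3,0,0,0],
    [0,0,3,0,0,0],
    [0,0,3,0,0,0],
    [0,0,3,0,0,0],
    [0,0,0,0,0,0],
  ],
)

```text
clock: 11.1
position: [0.6294, 0.1646, 0.2606]
ee_rot: [2.041, 2.383, 0.012]
force: [0.8, 1.4, -0.6]
width: 0.898
```

Request:
move_arm(
  series=[
    [0,-3,1,0,0,0],
    [0,-4,0,0,0,0],
    [0,-4,0,0,0,0],
    [0,-4,0,0,0,0],
    [0,-4,0,0,0,0],
    [0,-4,0,0,0,0],
    [0,-3,0,0,0,0],
    [0,0,0,0,0,0],
  ],
)

```text
clock: 11.9
position: [0.6272, -0.1036, 0.2643]
ee_rot: [2.052, 2.377, -0.004]
force: [0.2, -0.4, -0.9]
width: 0.898
```

```bash
python3 - <<'E'
from fit import *
s=monitor.observe(); print(s["position"],s["force"],s["dq"])
O=[]
for n in("top","side"):
    im=snap(n); v=cv2.resize(np.ascontiguousarray(im["color"][:,:,::-1]),None,fx=3,fy=3,interpolation=2)
    q=(.6275,.163,np.radians(9))
    for P in(box(40,64,60,68),):
        cv2.polylines(v,[np.int32(hull(im,place(P,*q))*3+1)],True,(255,0,255),1)
    c=(proj(im,[.53,.163,.06])[0]*3).astype(int); O.append(v[c[1]-250:c[1]+250,c[0]-200:c[0]+200])
cv2.imwrite("pics/v4.png",np.hstack(O))
E
```

```text
[ 0.62723852 -0.10359628  0.26429975] [ 0.19721388 -0.42302716 -0.8740677 ] [-0.05121977 -0.00621153 -0.0571723   0.01865074 -0.02747838 -0.00871815
 -0.04840492]
```

View pics/v4.png

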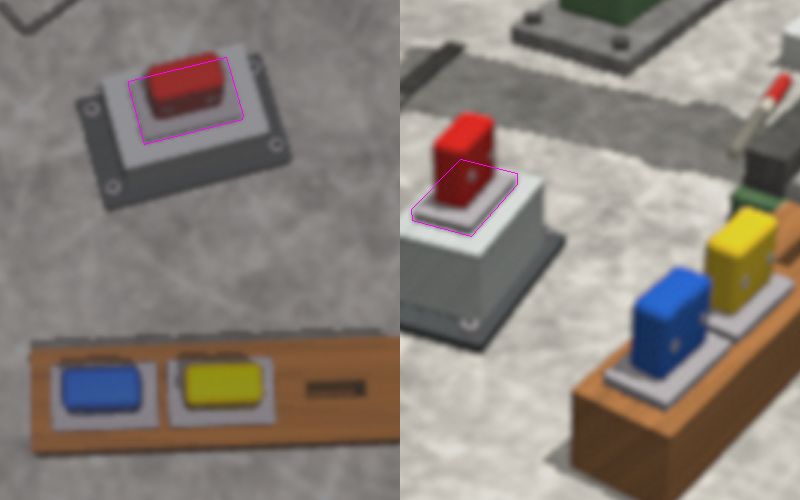

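The red gauge stands with its collar flat on the block, matching the projected outline in both views. Yellow and blue are still in the rack, the red pocket is empty, and the arm is clear.

```bash
python3 -c "
from cell import workorder; print(workorder.sign_off())"
```

```text
the job is handed in; nothing more can be done
None
```

The red depth gauge is in the slot with its collar flat on top of the block, and the job is handed in (no verdict is reported). I gripped it at 24 mm, lifted it out of the rack, and lowered it slowly. The force rose to 6.5 N at TCP height 0.0956 m, against a predicted 0.0955 m. I then let go and moved the arm clear, finishing at about 12 s.

- **Red gauge:** in the last pictures the collar lies where its seated outline projects, in both views.
- **Other gauges:** yellow and blue are still in the rack, and the red pocket is empty.
- **Disagreements:** the first shape-based fit of the rack was a few mm and about 2° off, so I replaced it with separate fits of each gauge. The block's angle came out between 7.5° and 15° depending on the method; I used 9°, and the blade went in without contact.

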